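# Load the photometer and hold its shutter at the index

### The arm

A 6-joint arm with a two-finger parallel gripper is mounted at the origin on a cart in front of the work surface, level with it; the furniture and walls round the work are solid. World frame = base frame: x ahead of the robot, y to its left, z up, the work surface at z = 0. Lengths are in mm, angles in rad, forces in N, time in s.
With the tool pointing down it reaches from about 300 to 750 mm from the base axis. Payload 8.5 kg.
Tool frame: the origin (TCP) lies between the finger pads; the fingertips stand 8 mm ahead of it and the grasp point (between the pads) lies 11 mm behind it; x points along the fingers, y is the direction in which the jaws open and shut, and the axes are right-handed (so a half turn about x gives the same grasp; the last joint's range is limited). The gripper opens to 85 mm and grips with 20 to 120 N. Pads are 22 mm wide; open, the fingers measure 114 mm over their backs; the gripper's body (76 mm by 85 mm) begins 54 mm behind the grasp point. The pads swing forward as they close: fully open they stand 13 mm farther back than shut.
Start: joints at [-1.386, 0.381, 1.297, -0, 1.464, -0.215], TCP at [214.071, -506.61, 239.322] pointing down, gripper open.
Joint ranges: [-3.11, 3.11], [-0.89, 2.33], [0.22, 2.48], [-1.42, 4.56], [0.17, 2.85], [-2.88, 2.88]. Speed limits (rad/s): [2.39, 2.39, 3.14, 3.14, 3.14, 3.14].

### API

Orientations are given as [roll, pitch, yaw] about the fixed x, y, z axes, in that order (R = Rz(yaw) Ry(pitch) Rx(roll)).
In Python, from workcell import r gives the robot as it stands. The module is installed in compiled form; this text tells all that it offers.
- The arm moves only by the tool drive_tool, never from a script. Its argument "steps" is a list that holds one entry, the list of rows, each a list of 7 numbers: the shift along the tool's x, y, z in m, then the turn, a rotation vector about the tool's x, y, z in degrees, then the finger opening in m, from 0 to 0.0854. A call has 1 to 10 rows; each row shifts and turns the commanded pose from where the row before left it, along the tool's axes as they then stand; what a row does not reach is not made up. A row lasts 1/8 s, in which the tool goes at most 62.5 mm and 10.7 degrees, less where a joint would pass 70% of its speed; a pose out of reach is approached as far as the arm can. A call is refused whole if a number of a shift passes 0.0625 or a number of a turn 10.7, either way. A call with a gripper value outside its range is refused whole. The fingers move at their own pace and stop on an object; "newtons" is the grip in N (left out, the last holds). Time passes only in rows, so rows that do not move let the fingers close. It gives the time, the measured TCP pose, the force and the opening at its end, in the units of the state.
- r.sense(): the state, without advancing time (a new reading comes with each control period).
- r.read_camera(name): name is "side" or "top" or "wrist"; returns the picture (400x640x3 uint8, blue, green, red); there is no depth.
- r.calibration(name): a dict with "mtx" (3x3 intrinsics, pixels), "R" (3x3) and "t" (3): a world point X has camera coordinates R X + t. Camera axes: x right, y down, z forward; pixel columns grow to the right and rows downward; lengths in mm; the calibration is good to about 2 mm. The wrist camera is an equidistant fisheye: a pixel r from the principal point sees the ray r / f radians off the axis. A picture is of the moment at which its call begins: read the wrist's pose just before it. calibration takes no time and is no camera call; for the wrist camera it gives the pose at the moment of the call.
- r.sign_off(): hands the job in, once; it reports no verdict.
The state is a dict: "t": time; "joint_pos": joint angles; "qvel": joint speeds; "effort": joint torques, N m; "eef_pos": TCP position; "ee_rot": TCP orientation; "wrist_force": force on the tool from outside, world axes, zero at the start; "ft_torque": the same for the moment, N m; "gripper_width": finger opening in mm.
Only numpy, scipy, OpenCV 4.12 (cv2) and the standard library are available. Lean on these libraries where they do the work, as an engineer would, in place of code of your own. Each camera call takes 0.05 s, during which the arm holds its last target.

### The job

Set the tall glass vial gently down into the round well of the bench photometer, without dropping or ramming it, and let go of it. Then take the photometer's spring-return shutter slide by its upright tab, pull it out until its pointer lines up with the mark on the index clip beside it, and keep it there for the reading: finish while still holding the slide at the mark. Leave the shutter shut until the vial is in, do not shift the index clip, and leave the jar and the bottle standing where they are.

Things in the scene. Friction and masses are not known exactly. Their poses are not given: they have to be found in the camera images.
- vial_center (a point): Centre, half-way up, of the tall closed glass vial with a white screw cap: 98 mm tall, glass 26 mm and cap 29 mm in diameter, about 45 g, standing upright on the worktop. The cap is the top 20 mm or so. z axis up along the vial.
- well_mouth (a point): Centre of the mouth of the photometer's sample well, on the housing's flat top, 70 mm above the worktop, 90 mm behind the front face, on the middle line. The well is a round hole 36 mm in diameter, 60 mm deep; its flat rubber floor is sprung and gives up to 5 mm (0.8 N per mm). A seated vial's top 38 mm stand out. The point has the photometer's axes.
- tab (a point): Middle of the upper part of the black upright tab on the end of the shutter slide, 78 mm above the worktop. The tab is 22 mm along x, 12 mm thick along y (photometer's axes) and stands free from 33 to 93 mm above the worktop; shut, it is centred 45 mm in front of the front face. It moves straight out from the face, along the photometer's -x.
- pointer (a point): Tip of the slim steel pointer that sticks out from the slide to +y, at the tab's own x, 29 mm above the worktop; it moves with the slide. Photometer's axes.
- index_mark (a point): Upright steel ridge, 2 mm wide, on the small black index clip that sits on the scale bar beside the slide (+y side, 48 mm from the middle line, top 33 mm above the worktop). The ridge's end next to the pointer is the mark; it stays put unless pushed. The pointer is at the mark when both have the same x in the photometer's axes.
- shutter (a joint): Travel of the shutter slide in m: 0 shut, up to 0.06 pulled out. A spring pulls it shut with about 5 N at 0, rising 1 N for every 10 mm; it snaps back when let go.
- index (a joint): Place of the index clip in m: equal to the shutter travel at which the pointer meets the mark (0.02 to 0.045).
- vial: The same glass vial; origin at the centre of its underside.
- photometer: Fixed white box 130 mm deep (x), 110 mm wide (y), 70 mm tall; origin on the worktop under its middle, x away from its front face, y left, z up (the photometer's axes); its yaw varies. A metal tongue 8 mm thick lies 117 mm out from the front face, under the slide.
- jar: Bystander: low clear jar with a white screw cap, 33 mm wide, 55 mm tall, loose; origin at its underside.
- bottle: Bystander: wide bottle with a screw cap, 57 mm wide, 110 mm tall, loose; origin at its underside.
Mind the look-alikes: they are no part of the job. There is more than one size of the vial; the job needs the larger.

How it is judged:
By the outcome, as a careful person would: the job done as asked, in the order asked, and still so for the second after the job is handed in, while the arm keeps its last pose, push and grip.
It also fails if it takes over 53 s, if anything falls off the work surface, if the arm or the gripper's body presses on something with over 40 N, if the wrist force passes 120 N, or if a joint passes its speed limit or range.

## Working session

There is one attempt and no reset: what is moved stays moved. The work goes in short steps, Python scripts to look and compute and a tool call to move; the robot and the scene stay as the last step left them, time stands still between calls to the robot, and variables do not carry over. Pictures are saved under pics/ and viewed, and the job is handed in when it is done.

Besides the shell and the picture viewer there is one more tool, called after "Request:" by a JSON object that holds its "method" and its "body", one argument or row to a line. drive_tool: Moves the arm, as the interface text tells. Its arguments: {"type":"object","properties":{"steps":{"type":"array"},"newtons":{"type":"number"}},"required":["steps"]}

```bash
mkdir -p pics; ls; python3 - <<'E'
from workcell import r
import cv2,numpy as np
s=r.sense()
for k,v in s.items(): print(k,v)
for n in ["side","top","wrist"]:
    c=r.calibration(n); print(n,c)
    cv2.imwrite(f"pics/{n}0.png",r.read_camera(n))
E
```

```text
pics
t 0.0
joint_pos [-1.38629259e+00  3.81206914e-01  1.29826575e+00  5.36510415e-05
  1.46359401e+00 -2.15321906e-01]
qvel [ 0.00050131  0.00129329  0.00049203 -0.00017754 -0.00116133 -0.00137416]
effort [ 8.11475402e-04 -4.48459017e+01 -2.31278104e+01 -6.04998309e-05
  4.79783586e-03  6.06723546e-06]
eef_pos [ 214.03875734 -506.34092679  238.70422438]
ee_rot [-1.82228551  1.56932134  1.71912701]
wrist_force [-0.04502577  0.95360565 -0.48273305]
ft_torque [ 0.0217368  -0.04154615  0.03099243]
gripper_width 85.35878382848533
side {'mtx': array([[475.59669259,   0.        , 330.3452702 ],
       [  0.        , 475.59669259, 205.51463353],
       [  0.        ,   0.        ,   1.        ]]), 'R': array([[-0.90714088, -0.42079425, -0.00525622],
       [-0.13586286,  0.30466645, -0.94271928],
       [ 0.39829224, -0.85446507, -0.3335457 ]]), 't': array([448.68104786, 198.85796099, 698.31441176])}
top {'mtx': array([[423.73064451,   0.        , 320.32217843],
       [  0.        , 423.73064451, 201.68395745],
       [  0.        ,   0.        ,   1.        ]]), 'R': array([[ 0.00801124, -0.99943331,  0.03269374],
       [-0.99497406, -0.01123041, -0.09950121],
       [ 0.09981199, -0.03173229, -0.99450019]]), 't': array([-108.89629073,  541.9357341 ,  950.39245774])}
wrist {'mtx': array([[309.70691629,   0.        , 316.81286943],
       [  0.        , 309.70691629, 195.11233617],
       [  0.        ,   0.        ,   1.        ]]), 'R': array([[ 0.38929315, -0.9211128 , -0.00143113],
       [-0.87668805, -0.37099356,  0.30623821],
       [-0.28261088, -0.11796178, -0.95195384]]), 't': array([-548.59042794,  -39.26961556,  379.38408387])}
```

View pics/side0.png

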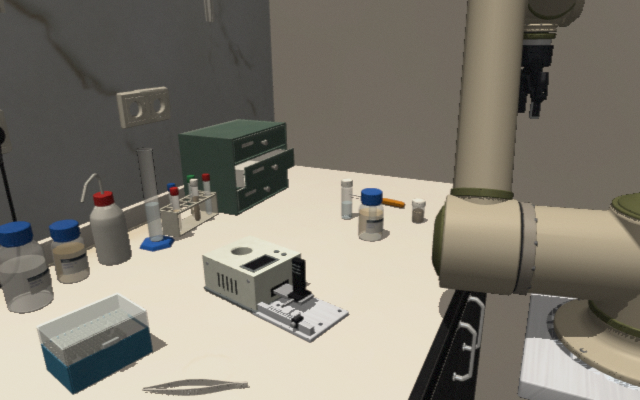

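View pics/top0.png

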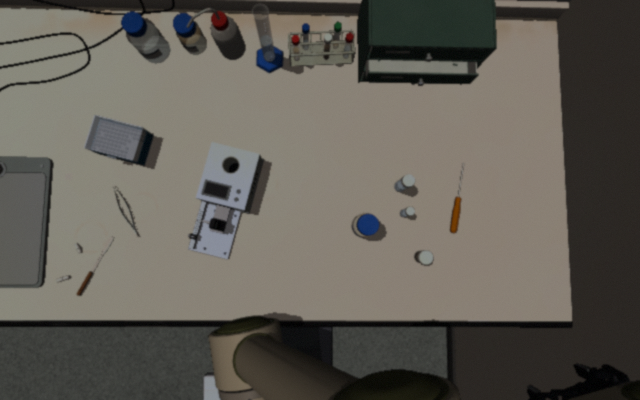

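View pics/wrist0.png

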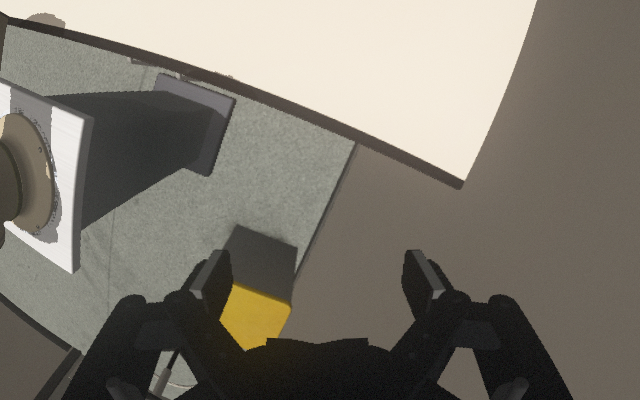

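```bash
cat > h.py <<'E'
import numpy as np,cv2
def ray(c,u,v):
    x=np.linalg.solve(c['mtx'],np.array([u,v,1.])); R=np.array(c['R']);t=np.array(c['t'])
    return -R.T@t, R.T@x/np.linalg.norm(x)
def rayw(c,u,v):
    m=c['mtx'];d=np.array([u-m[0,2],v-m[1,2]])/m[0,0];th=np.hypot(*d)
    x=np.array([np.sin(th)*d[0]/th,np.sin(th)*d[1]/th,np.cos(th)]); R=np.array(c['R']);t=np.array(c['t'])
    return -R.T@t,R.T@x
def projw(c,X):
    m=c['mtx'];p=np.array(c['R'])@np.array(X,float)+np.array(c['t']);th=np.arctan2(np.hypot(p[0],p[1]),p[2]);a=np.hypot(p[0],p[1])
    return m[0,2]+m[0,0]*th*p[0]/a, m[1,2]+m[0,0]*th*p[1]/a
def proj(c,X):
    p=np.array(c['mtx'])@(np.array(c['R'])@np.array(X,float)+np.array(c['t'])); return p[:2]/p[2]
def plane(o_d,z):
    o,d=o_d; return o+d*(z-o[2])/d[2]
def tri(*rays):
    A=np.zeros((3,3));b=np.zeros(3)
    for o,d in rays:
        P=np.eye(3)-np.outer(d,d);A+=P;b+=P@o
    x=np.linalg.solve(A,b); return x,[np.linalg.norm((np.eye(3)-np.outer(d,d))@(x-o)) for o,d in rays]
E
python3 - <<'E'
import cv2
t=cv2.imread('pics/top0.png');s=cv2.imread('pics/side0.png')
a=cv2.resize(t[160:280,340:480],None,fx=4,fy=4,interpolation=cv2.INTER_CUBIC)
b=cv2.resize(t[130:270,170:290],None,fx=4,fy=4,interpolation=cv2.INTER_CUBIC)
cv2.imwrite('pics/ta.png',a);cv2.imwrite('pics/tb.png',b)
cv2.imwrite('pics/sa.png',cv2.resize(s[165:255,320:450],None,fx=5,fy=5,interpolation=cv2.INTER_CUBIC))
cv2.imwrite('pics/sb.png',cv2.resize(s[225:350,195:355],None,fx=4,fy=4,interpolation=cv2.INTER_CUBIC))
E
```

```text
(no output)
```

View pics/ta.png

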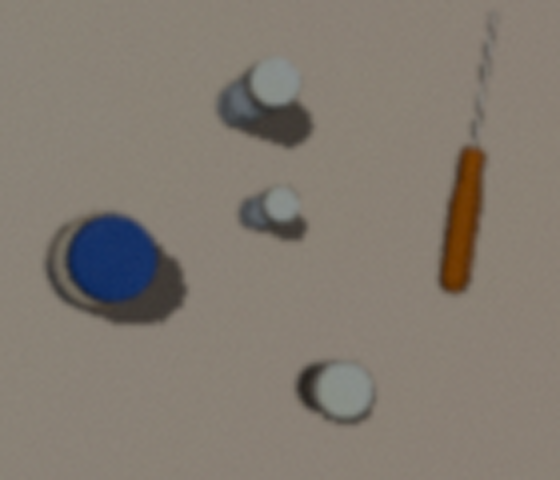

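View pics/tb.png

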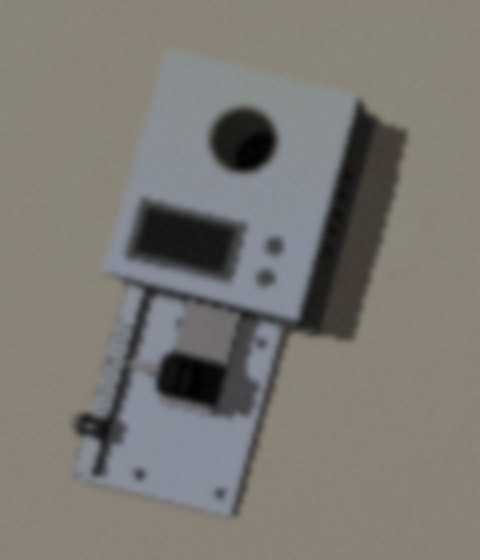

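View pics/sa.png

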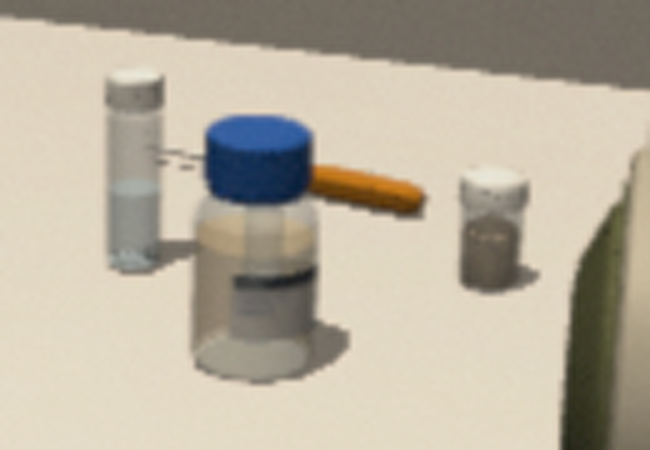

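View pics/sb.png

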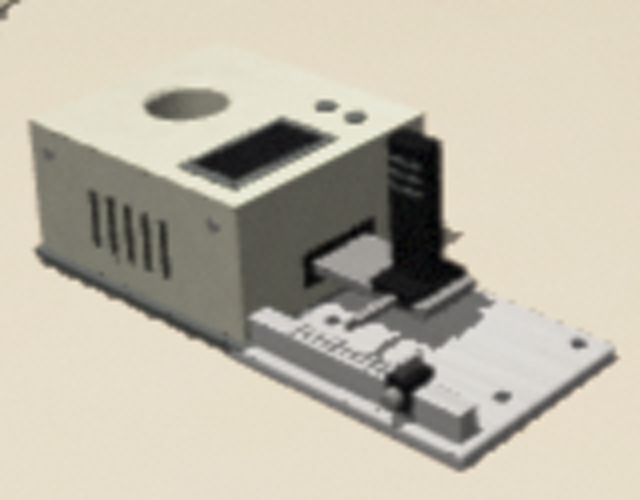

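```bash
python3 - <<'E'
from h import *
from workcell import r
T=r.calibration('top');S=r.calibration('side')
np.set_printoptions(precision=1,suppress=True)
f=lambda p,o,k:((p[0]+.5)/k-.5+o[0],(p[1]+.5)/k-.5+o[1])
tb=lambda U,V:f((U,V),(170,130),4); ta=lambda U,V:f((U,V),(340,160),4)
sa=lambda U,V:f((U,V),(320,165),5); sb=lambda U,V:f((U,V),(195,225),4)
R=lambda c,p:ray(c,*p)
print('vial cap', plane(R(T,ta(274,82)),98), tri(R(T,ta(274,82)),R(S,sa(136,77))))
print('vial cap side at98',plane(R(S,sa(136,77)),98))
print('vial base side z0', plane(R(S,sa(132,264)),0))
print('small',plane(R(T,ta(282,204)),60),'jar',plane(R(T,ta(345,391)),55),'bottle',plane(R(T,ta(112,258)),110))
C=[plane(R(T,tb(*p)),70)[:2] for p in [(167,50),(360,100),(300,322),(105,270)]]
print('corners BL BR FR FL',C)
for p in [((C[0]-C[3]),(C[1]-C[2])),((C[3]-C[2]),(C[0]-C[1]))]:
    for v in p: print(np.linalg.norm(v),np.arctan2(v[1],v[0]))
print('well',plane(R(T,tb(243,139)),70),tri(R(T,tb(243,139)),R(S,sb(188,104))),plane(R(S,sb(188,104)),70))
print('center',sum(C)/4)
print('tab top', plane(R(T,tb(200,375)),93), plane(R(S,sb(415,142)),93))
print('pointer tip', plane(R(T,tb(128,366)),29), plane(R(S,sb(352,325)),29))
print('clip', plane(R(T,tb(92,426)),33), plane(R(S,sb(415,372)),33))
print(ray(T,320,200)[0],ray(S,320,200)[0])
E
```

```text
vial cap [ 585.2 -291.9   98. ] (array([ 585.5, -292. ,   97.5]), [np.float64(0.1806741469185128), np.float64(0.1806741469185437)])
vial cap side at98 [ 585.1 -290.5   98. ]
vial base side z0 [ 587.8 -293.5    0. ]
small [ 521.9 -304.8   60. ] jar [ 417.8 -340.1   55. ] bottle [ 488.2 -201.5  110. ]
corners BL BR FR FL [array([669.3, 141.3]), array([642.6,  33.8]), array([518.3,  63.8]), array([545.8, 170.9])]
127.01401043702693 -0.23544252159326837
127.90025087649717 -0.23713460060528738
110.606632618382 1.3197650489808077
110.81278024778743 1.3277905923126496
well [619.7  97.8  70. ] (array([620.4,  98.3,  68.9]), [np.float64(0.5433849072718799), np.float64(0.5433849072718857)]) [619.5 100.4  70. ]
center [594.  102.5]
tab top [487.6 112.7  93. ] [487.3 133.9  93. ]
pointer tip [495.4 166.6  29. ] [496.9 171.3  29. ]
clip [461.1 184.6  33. ] [455.7 195.6  33. ]
[ 445.2  -72.6 1002.6] [155.9 724.9 422.7]
```

```bash
cat >> h.py <<'E'
from scipy.spatial.transform import Rotation as Ro
def pose(s): return np.array(s['eef_pos']),Ro.from_euler('xyz',s['ee_rot']).as_matrix()
def goto(s,X,jaw):
    """shift in tool axes (mm) to X and turn (deg) so x is down and y along jaw yaw (nearest of the two)"""
    p,R=pose(s); d=R.T@(np.array(X)-p)
    best=None
    for a in (jaw,jaw+np.pi):
        y=np.array([np.cos(a),np.sin(a),0]);x=np.array([0,0,-1.]);G=np.c_[x,y,np.cross(x,y)]
        rv=np.degrees(Ro.from_matrix(R.T@G).as_rotvec())
        if best is None or np.linalg.norm(rv)<np.linalg.norm(best[0]): best=(rv,G)
    print('TCP',p.round(1),'shift first:',d.round(1),'turn',best[0].round(2),'| shift if after turn:',(best[1].T@(np.array(X)-p)).round(1))
    print('jaw y axis',R[:,1].round(3),'j6',round(s['joint_pos'][5],2),'F',np.round(s['wrist_force'],1),'w',round(s['gripper_width'],1),'t',s['t'])
E
python3 - <<'E'
from h import *
from workcell import r
s=r.sense(); p,R=pose(s); print(R.round(3))
goto(s,[585.3,-291.5,238],np.pi/2)
c=r.calibration('wrist'); print(R.T@(-np.array(c['R']).T@c['t']-p))
E
```

```text
[[-0.     0.389 -0.921]
 [ 0.001 -0.921 -0.389]
 [-1.    -0.001 -0.   ]]
TCP [ 214.  -506.4  238.9] shift first: [   1.   -53.5 -425.6] turn [22.91 -0.    0.06] | shift if after turn: [   0.9 -214.9 -371.3]
jaw y axis [ 0.389 -0.921 -0.001] j6 -0.22 F [-0.6  1.4  0.2] w 85.4 t 0.15
[-133.59669256   -0.80055078  -78.82743237]
```

Request:
{"method": "drive_tool", "body": {
  "steps": [
    [[0,-0.0076,-0.0608,0,0,0,0.085],[0,-0.0076,-0.0608,0,0,0,0.085],[0,-0.0076,-0.0608,0,0,0,0.085],[0,-0.0076,-0.0608,0,0,0,0.085],[0,-0.0076,-0.0608,0,0,0,0.085],[0,-0.0076,-0.0608,0,0,0,0.085],[0,-0.0076,-0.0608,0,0,0,0.085],[0,0,0,7.6,0,0,0.085],[0,0,0,7.6,0,0,0.085],[0,0,0,7.7,0,0,0.085]]
  ]
}}

```text
t: 1.4
eef_pos: [585.5, -291.7, 238.8]
ee_rot: [-0.636, 1.57, 2.502]
wrist_force: [0.3, -0.8, 0.0]
gripper_width: 84.9
```

```bash
python3 - <<'E'
from h import *
from workcell import r
s=r.sense(); goto(s,[585.3,-291.5,77],np.pi/2)
c=r.calibration('wrist'); im=r.read_camera('wrist')
for X in [(585.3,-291.5,98),(585.3,-291.5,0),(522,-305,60)]: print(np.round(projw(c,X),1))
cv2.imwrite('pics/w1.png',im)
E
```

```text
TCP [ 585.5 -291.7  238.8] shift first: [ 1.618e+02 -1.000e-01  0.000e+00] turn [-0.22  0.05  0.03] | shift if after turn: [161.8  -0.2   0.2]
jaw y axis [-0.004 -1.    -0.001] j6 0.93 F [ 0.3 -0.8  0. ] w 84.9 t 1.4
[317.7 185. ]
[317.5 162.9]
[330.  230.5]
```

View pics/w1.png

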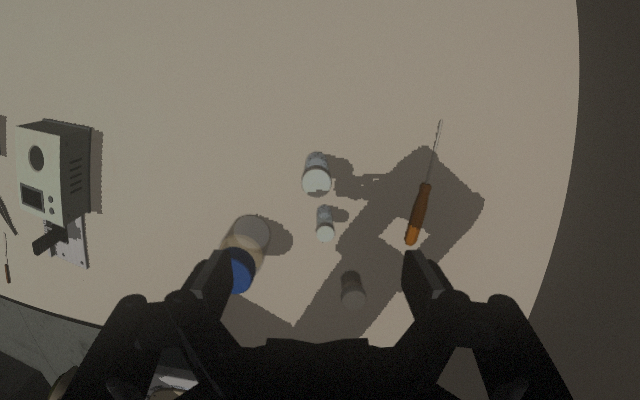

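Request:
{"method": "drive_tool", "body": {
  "steps": [
    [[0.033,0,-0.0005,0,0,0,0.085],[0.033,0,-0.0005,0,0,0,0.085],[0.033,0,0,0,0,0,0.085],[0.033,0,0,0,0,0,0.085],[0.02,0,0,0,0,0,0.085],[0.0125,0,0,0,0,0,0.06],[0,0,0,0,0,0,0.045],[0,0,0,0,0,0,0.04]]
  ],
  "newtons": 25
}}

```text
t: 2.45
eef_pos: [586.8, -292.2, 75.8]
ee_rot: [2.518, 1.569, -0.623]
wrist_force: [0.7, -1.2, 0.8]
gripper_width: 39.9
```

```bash
python3 - <<'E'
from h import *
from workcell import r
s=r.sense(); goto(s,[585.3,-291.5,74],np.pi/2)
im=r.read_camera('wrist')
cv2.imwrite('pics/w2.png',im)
s=r.read_camera('side'); cv2.imwrite('pics/s2.png',cv2.resize(s[100:280,280:480],None,fx=3,fy=3,interpolation=cv2.INTER_CUBIC))
E
```

```text
TCP [ 586.8 -292.2   75.8] shift first: [ 1.8 -0.7  1.5] turn [ 0.03 -0.07 -0.05] | shift if after turn: [ 1.8 -0.7  1.5]
jaw y axis [ 0.001 -1.     0.001] j6 0.93 F [ 0.7 -1.2  0.8] w 39.9 t 2.45
```

View pics/w2.png

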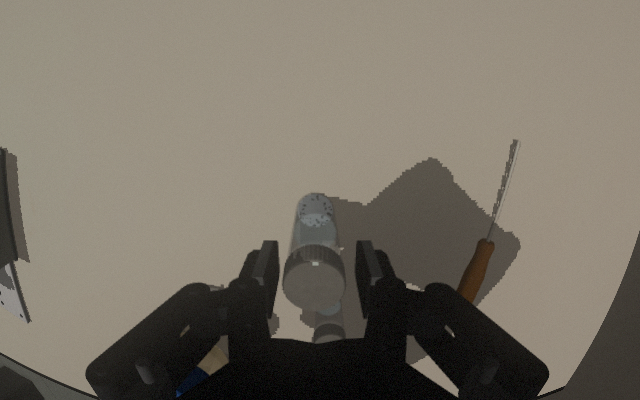

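View pics/s2.png

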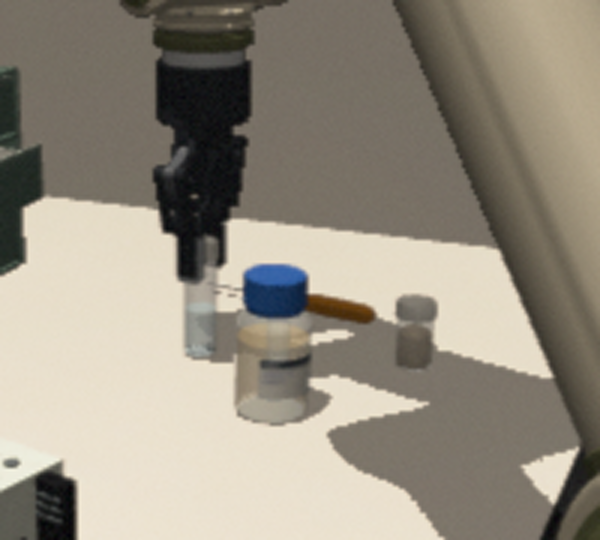

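Request:
{"method": "drive_tool", "body": {
  "steps": [
    [[0.0015,-0.0005,0,0,0,0,0.033],[0,0,0,0,0,0,0.03],[0,0,0,0,0,0,0.02],[0,0,0,0,0,0,0.015],[0,0,0,0,0,0,0.015]]
  ],
  "newtons": 30
}}

```text
t: 3.18
eef_pos: [586.5, -291.4, 73.5]
ee_rot: [2.856, 1.57, -0.285]
wrist_force: [-0.0, 1.0, 1.8]
gripper_width: 27.9
```

```bash
python3 - <<'E'
from h import *
from workcell import r
s=r.sense(); goto(s,[585.3,-291.5,74],np.pi/2)
im=r.read_camera('wrist')
cv2.imwrite('pics/w3.png',cv2.resize(im[180:380,210:430],None,fx=3,fy=3))
E
```

```text
TCP [ 586.5 -291.4   73.5] shift first: [-0.5  0.1  1.2] turn [ 0.01 -0.02 -0.01] | shift if after turn: [-0.5  0.1  1.2]
jaw y axis [ 0. -1.  0.] j6 0.93 F [-0.   1.   1.8] w 27.9 t 3.175
```

View pics/w3.png

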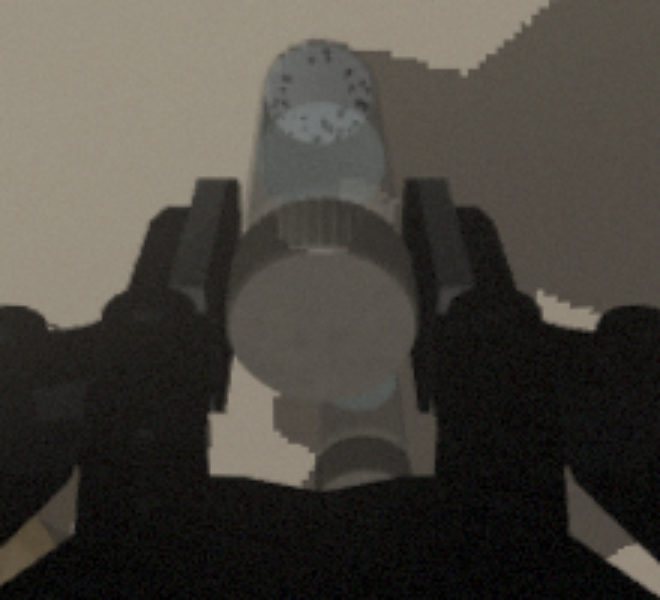

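```bash
python3 - <<'E'
from h import *
from workcell import r
s=r.sense(); c=r.calibration('wrist')
print(plane(rayw(c,317.3,287),98), pose(s)[0])
print(plane(rayw(c,210+320/3,180+95/3),0))
E
```

```text
[ 588.9832845  -290.76006811   98.        ] [ 586.49471902 -291.41474399   73.53811235]
[ 5.85844992e+02 -2.90436114e+02 -2.84217094e-14]
```

Request:
{"method": "drive_tool", "body": {
  "steps": [
    [[-0.01,0,0,0,0,0,0.015],[-0.03,0,0,0,0,0,0.015],[-0.04,0,0,0,0,0,0.015],[-0.04,0,0,0,0,0,0.015],[-0.02,0,0,0,0,0,0.015]]
  ]
}}

```text
t: 3.85
eef_pos: [586.7, -291.8, 216.4]
ee_rot: [2.452, 1.567, -0.69]
wrist_force: [0.2, 0.1, -1.2]
gripper_width: 28.0
```

```bash
python3 - <<'E'
from h import *
from workcell import r
s=r.sense(); goto(s,[620,98,215],np.pi/2); goto(s,[620,98,215],np.pi/2-0.238)
E
```

```text
TCP [ 586.7 -291.8  216.4] shift first: [   0.6 -389.8  -33.3] turn [ 0.   -0.17 -0.14] | shift if after turn: [   1.4 -389.8  -33.3]
jaw y axis [ 0.    -1.     0.002] j6 0.93 F [ 0.2  0.1 -1.2] w 28.0 t 3.85
TCP [ 586.7 -291.8  216.4] shift first: [   0.6 -389.8  -33.3] turn [13.64 -0.18 -0.12] | shift if after turn: [   1.4 -386.7   59.5]
jaw y axis [ 0.    -1.     0.002] j6 0.93 F [ 0.2  0.1 -1.2] w 28.0 t 3.85
```

Request:
{"method": "drive_tool", "body": {
  "steps": [
    [[0,-0.03,-0.0026,0,0,0,0.015],[0,-0.055,-0.0047,0,0,0,0.015],[0,-0.06,-0.0051,0,0,0,0.015],[0,-0.06,-0.0051,0,0,0,0.015],[0,-0.06,-0.0051,0,0,0,0.015],[0,-0.06,-0.0051,0,0,0,0.015],[0,-0.045,-0.0038,0,0,0,0.015],[0,-0.0198,-0.0017,0,0,0,0.015],[0,0,0,6.8,0,0,0.015],[0,0,0,6.8,0,0,0.015]]
  ]
}}

```text
t: 5.1
eef_pos: [619.7, 97.8, 213.5]
ee_rot: [1.943, 1.57, -1.44]
wrist_force: [0.3, 0.4, 0.4]
gripper_width: 27.9
```

```bash
python3 - <<'E'
from h import *
from workcell import r
s=r.sense(); goto(s,[620,98,215],np.pi/2-0.238)
c=r.calibration('wrist'); im=r.read_camera('wrist')
cv2.imwrite('pics/w4.png',im)
for X in [(620,98,70),(488.8,129.9,93)]: print(np.round(projw(c,X),1))
for n in ['side','top']: cv2.imwrite(f'pics/{n}4.png',r.read_camera(n))
t=cv2.imread('pics/top4.png');q=cv2.imread('pics/side4.png')
cv2.imwrite('pics/t4.png',cv2.resize(t[130:270,170:290],None,fx=4,fy=4,interpolation=cv2.INTER_CUBIC))
cv2.imwrite('pics/s4.png',cv2.resize(q[125:325,195:355],None,fx=3,fy=3,interpolation=cv2.INTER_CUBIC))
E
```

```text
TCP [619.7  97.8 213.5] shift first: [-1.5 -0.3 -0.3] turn [-0.2  -0.01 -0.03] | shift if after turn: [-1.5 -0.3 -0.3]
jaw y axis [-0.239 -0.971  0.   ] j6 1.78 F [0.3 0.4 0.4] w 27.9 t 5.1
[317.3 183.6]
[317.7 314.7]
```

View pics/w4.png

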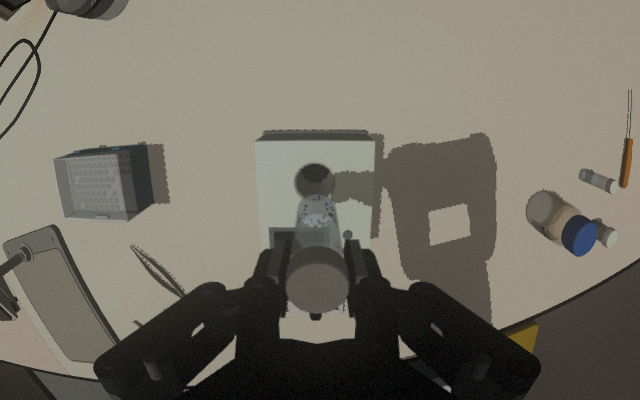

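View pics/s4.png

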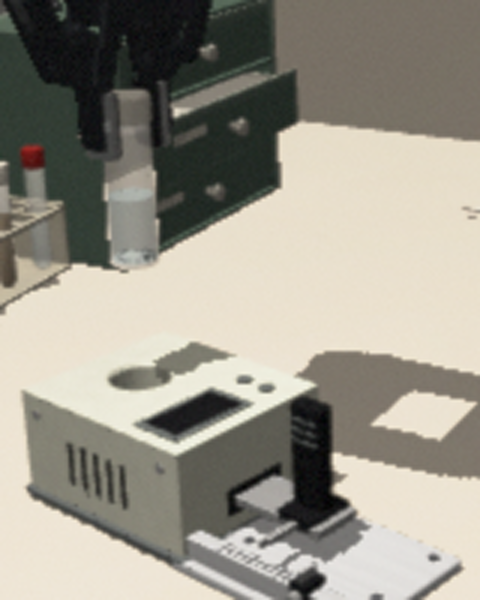

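Request:
{"method": "drive_tool", "body": {
  "steps": [
    [[0.02,0,0,0,0,0,0.015],[0.025,0,0,0,0,0,0.015],[0.01,0,0,0,0,0,0.015],[0,0,0,0,0,0,0.015]]
  ]
}}

```text
t: 5.75
eef_pos: [619.5, 98.1, 158.2]
ee_rot: [0.293, 1.57, -3.085]
wrist_force: [-0.1, -0.1, -0.6]
gripper_width: 27.7
```

```bash
python3 - <<'E'
from h import *
from workcell import r
s=r.sense(); goto(s,[620,98,215],np.pi/2-0.238)
c=r.calibration('wrist'); im=r.read_camera('wrist')
cv2.imwrite('pics/w5.png',im)
cv2.imwrite('pics/w5c.png',cv2.resize(im[100:320,220:420],None,fx=3,fy=2.7,interpolation=cv2.INTER_CUBIC))
for X in [(620,98,70),(619.7,97.8,83)]: print(np.round(projw(c,X),1))
for n in ['side','top']: cv2.imwrite(f'pics/{n}5.png',r.read_camera(n))
q=cv2.imread('pics/side5.png')
cv2.imwrite('pics/s5.png',cv2.resize(q[185:285,195:305],None,fx=6,fy=6,interpolation=cv2.INTER_CUBIC))
E
```

```text
TCP [619.5  98.1 158.2] shift first: [-56.8  -0.   -0.4] turn [ 0.08  0.04 -0.01] | shift if after turn: [-56.8  -0.   -0.5]
jaw y axis [-0.234 -0.972  0.   ] j6 1.78 F [-0.1 -0.1 -0.6] w 27.7 t 5.75
[317.8 203.1]
[318.3 209.4]
```

View pics/w5c.png

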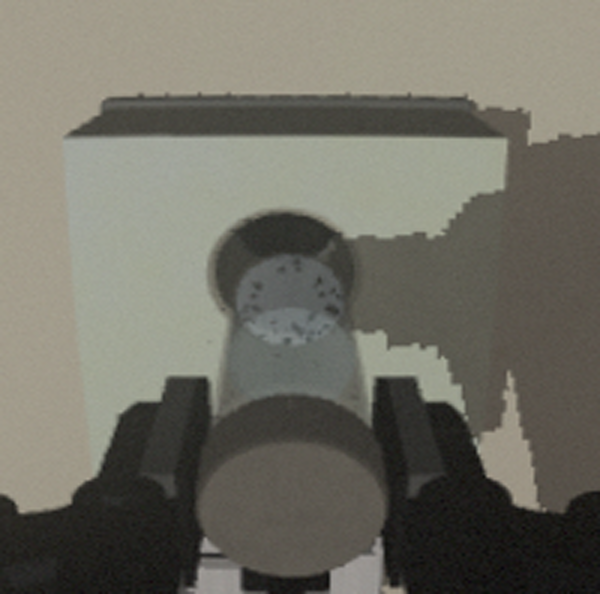

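View pics/s5.png

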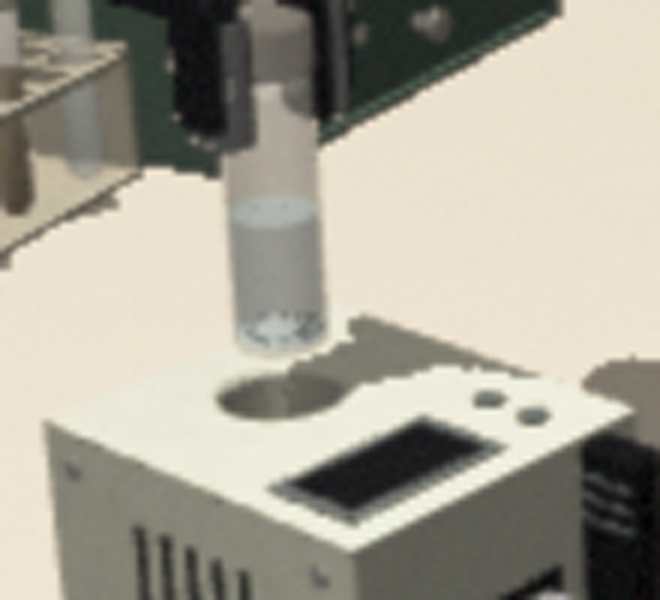

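View pics/top5.png

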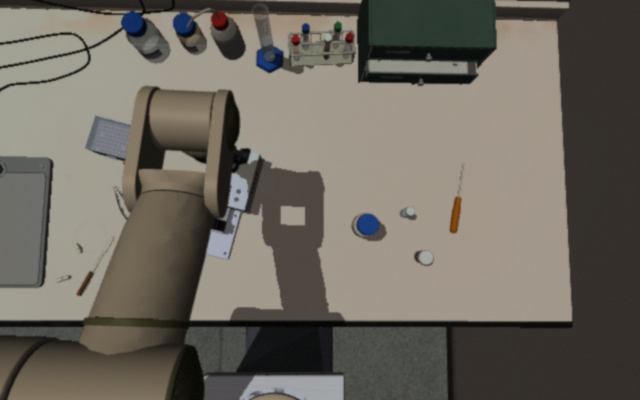

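```bash
python3 - <<'E'
from h import *
from workcell import r
c=r.calibration('wrist');S=r.calibration('side')
ex=np.array([.972,-.236,0]);ey=np.array([.236,.972,0])
w=lambda U,V:rayw(c,(U+.5)/3-.5+220,(V+.5)/2.7-.5+100)
sd=lambda U,V:ray(S,(U+.5)/6-.5+195,(V+.5)/6-.5+185)
far=plane(w(282,208),70);L=plane(w(208,275),70);R=plane(w(357,275),70)
print('width',np.linalg.norm(L-R),(L+R)/2,'center from far',far-18*ex)
W=(far-18*ex); W=W+ey*((L+R)/2-W).dot(ey)
zb=158.2-73.5
B=plane(w(291,298),zb); Bs=plane(sd(281,333),zb);Ws=plane(sd(281,396),70)
print('wrist well',W,'vial',B,'diff local',(W-B)@ex,(W-B)@ey)
print('side well',Ws,'vial',Bs,'diff local',(Ws-Bs)@ex,(Ws-Bs)@ey)
t,_=tri(w(291,298),sd(281,333));print('tri bottom',t)
E
```

```text
width 37.91740116812613 [622.18011398 100.98412877  70.        ] center from far [623.65508574 100.70863791  70.        ]
wrist well [623.63613112 100.63057055  70.        ] vial [620.29102315  99.18888025  84.7       ] diff local 2.9112060327586393 2.1907684494239965
side well [619.964275   100.41381423  70.        ] vial [626.23084911  89.71382697  84.7       ] diff local -8.616307021751915 8.921476119966
tri bottom [621.02007741  98.25086413  88.73577351]
```

```bash
python3 - <<'E'
from h import *
from workcell import r
c=r.calibration('wrist');S=r.calibration('side')
for x,y in [(619.5,98),(621,99)]:
  for z in (182.7,162.7,88.7,84.7): 
    p=proj(S,(x,y,z)); q=projw(c,(x,y,z)); print(z,p.round(1),((p-[195,185]+.5)*6).round(0),'w',np.round([(q[0]-220)*3,(q[1]-100)*2.7]))
im=cv2.imread('pics/w5.png')
cv2.imwrite('pics/w5d.png',cv2.resize(im[170:230,280:350],None,fx=8,fy=8,interpolation=cv2.INTER_CUBIC))
E
```

```text
182.7 [238.  189.1] [261.  27.] w [299. 514.]
162.7 [238.8 200.3] [266.  95.] w [298. 451.]
88.7 [241.7 240.4] [283. 335.] w [296. 304.]
84.7 [241.9 242.5] [284. 348.] w [296. 299.]
182.7 [236.9 189.1] [254.  28.] w [289. 508.]
162.7 [237.7 200.4] [259.  95.] w [290. 445.]
88.7 [240.7 240.4] [277. 336.] w [290. 300.]
84.7 [240.8 242.5] [278. 348.] w [290. 295.]
```

View pics/w5d.png

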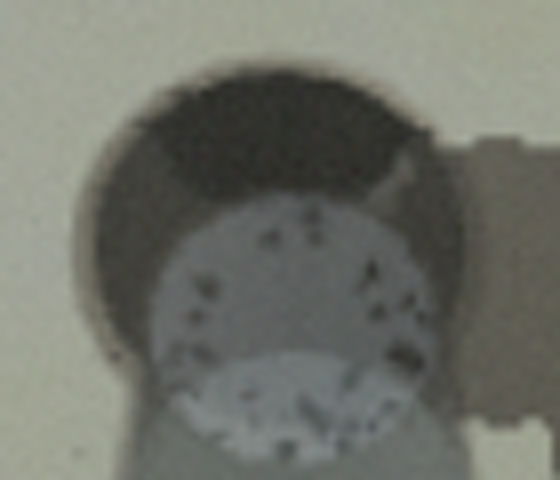

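```bash
python3 - <<'E'
from h import *
from workcell import r
c=r.calibration('wrist')
ex=np.array([.972,-.236,0]);ey=np.array([.236,.972,0])
w=lambda U,V:rayw(c,(U+.5)/8-.5+280,(V+.5)/8-.5+170)
W=plane(w(282,70),70)-18*ex
L=plane(w(95,245),70);R=plane(w(465,245),70);print(np.linalg.norm(L-R),(L+R)/2@ey if 0 else ((L+R)/2))
print('well',W)
for zb in (84.7,87):
    B=plane(w(292,190),zb)-13*ex; l=plane(w(150,330),zb);q=plane(w(435,330),zb); print(np.linalg.norm(l-q),(l+q)/2)
    d=W-B; print('vial',B,'diff',d@ex,d@ey,((L+R)/2-(l+q)/2)@ey)
E
```

```text
35.24580041009599 [623.10657938 100.18116714  70.        ]
well [622.267264   100.16954799  70.        ]
25.64295449436871 [619.80474479  99.70912914  84.7       ]
vial [620.00703606  99.71236356  84.7       ] diff 2.089046030264055 0.9777970585842424 1.2380539018773742
25.3600151281856 [620.64618886  99.49911935  87.        ]
vial [620.70682492  99.5361698   87.        ] diff 1.3672695297737272 0.9839072176201121 1.2436026101509023
```

Request:
{"method": "drive_tool", "body": {
  "steps": [
    [[0,-0.0011,-0.0017,0,0,0,0.015],[0.01,0,0,0,0,0,0.015],[0.01,0,0,0,0,0,0.015],[0.01,0,0,0,0,0,0.015],[0,0,0,0,0,0,0.015]]
  ]
}}

```text
t: 6.52
eef_pos: [621.0, 99.0, 127.1]
ee_rot: [0.21, 1.569, 3.115]
wrist_force: [-1.0, -0.8, -0.4]
gripper_width: 28.5
```

```bash
python3 - <<'E'
from h import *
from workcell import r
s=r.sense(); goto(s,[622,99,83],np.pi/2-0.238)
im=r.read_camera('wrist')
cv2.imwrite('pics/w6c.png',cv2.resize(im[140:320,220:420],None,fx=3,fy=3,interpolation=cv2.INTER_CUBIC))
q=r.read_camera('side')
cv2.imwrite('pics/s6.png',cv2.resize(q[185:285,195:305],None,fx=5,fy=5,interpolation=cv2.INTER_CUBIC))
E
```

```text
TCP [621.   99.  127.1] shift first: [44.1 -0.2 -1.1] turn [ 0.04  0.13 -0.03] | shift if after turn: [44.1 -0.2 -1. ]
jaw y axis [-0.235 -0.972  0.   ] j6 1.78 F [-1.  -0.8 -0.4] w 28.5 t 6.525
```

View pics/w6c.png

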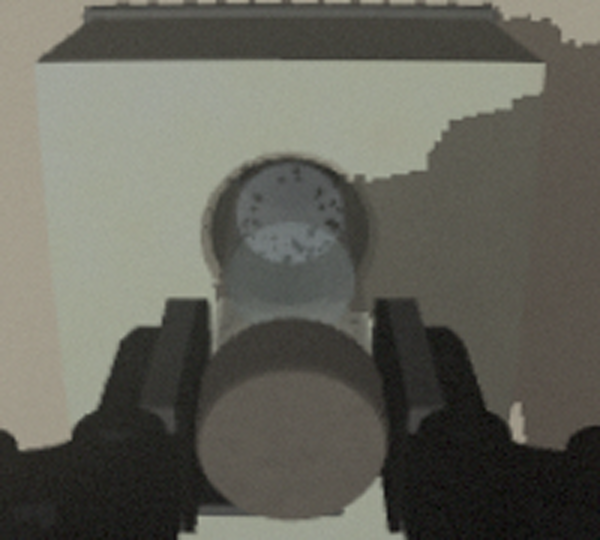

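View pics/s6.png

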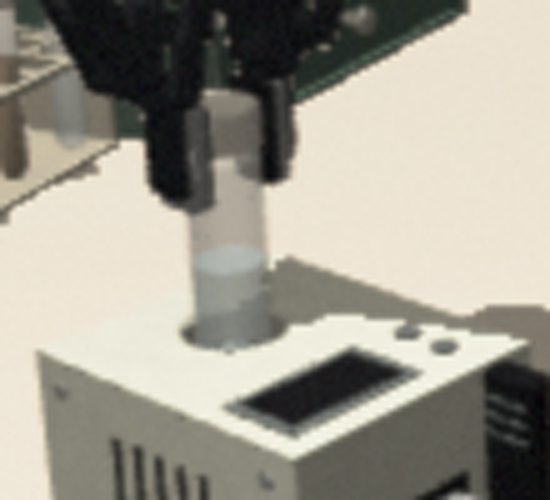

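Request:
{"method": "drive_tool", "body": {
  "steps": [
    [[0.01,0,0,0,0,0,0.015],[0.01,0,0,0,0,0,0.015],[0.01,0,0,0,0,0,0.015],[0.006,0,0,0,0,0,0.015],[0,0,0,0,0,0,0.015]]
  ]
}}

```text
t: 7.25
eef_pos: [621.3, 99.1, 91.8]
ee_rot: [0.182, 1.57, 3.087]
wrist_force: [-0.3, -0.3, -0.4]
gripper_width: 27.9
```

Request:
{"method": "drive_tool", "body": {
  "steps": [
    [[0.002,0,0,0,0,0,0.015],[0.002,0,0,0,0,0,0.015],[0.001,0,0,0,0,0,0.015],[0,0,0,0,0,0,0.015]]
  ]
}}

```text
t: 7.75
eef_pos: [621.5, 99.0, 87.3]
ee_rot: [-1.104, 1.571, 1.8]
wrist_force: [0.0, -0.5, -0.8]
gripper_width: 28.7
```

```bash
python3 - <<'E'
from h import *
from workcell import r
s=r.sense(); goto(s,[622,99,82],np.pi/2-0.238)
im=r.read_camera('wrist')
cv2.imwrite('pics/w7c.png',cv2.resize(im[140:320,220:420],None,fx=3,fy=3,interpolation=cv2.INTER_CUBIC))
q=r.read_camera('side')
cv2.imwrite('pics/s7.png',cv2.resize(q[185:285,195:305],None,fx=5,fy=5,interpolation=cv2.INTER_CUBIC))
F=[r.sense()['wrist_force']]; print(np.round(F,1))
E
```

```text
TCP [621.5  99.   87.3] shift first: [ 5.3 -0.1 -0.5] turn [0.04 0.   0.  ] | shift if after turn: [ 5.3 -0.1 -0.5]
jaw y axis [-0.235 -0.972 -0.   ] j6 1.78 F [ 0.  -0.5 -0.8] w 28.7 t 7.75
[[ 0.1  0.1 -0.1]]
```

View pics/w7c.png

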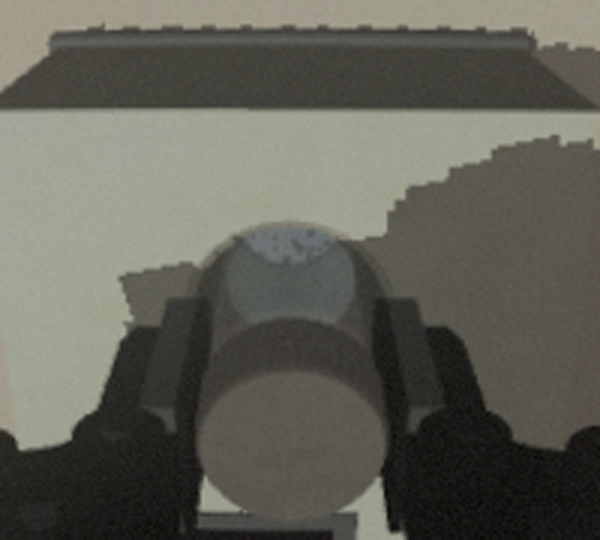

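View pics/s7.png

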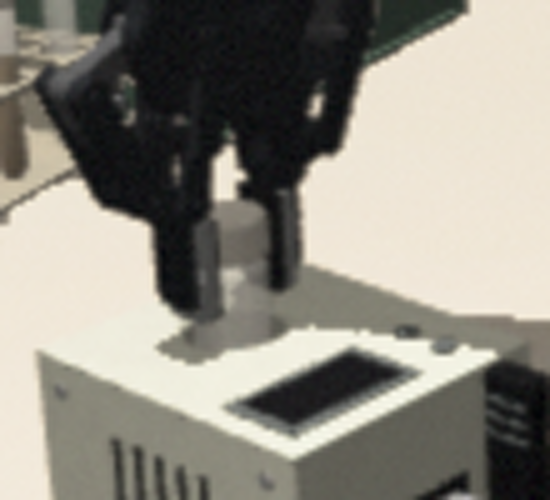

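Request:
{"method": "drive_tool", "body": {
  "steps": [
    [[0.0015,0,0,0,0,0,0.015],[0.0015,0,0,0,0,0,0.015],[0.001,0,0,0,0,0,0.015],[0,0,0,0,0,0,0.015]]
  ]
}}

```text
t: 8.35
eef_pos: [621.4, 99.0, 83.2]
ee_rot: [0.453, 1.571, -2.926]
wrist_force: [-0.6, -0.1, -0.1]
gripper_width: 28.1
```

Request:
{"method": "drive_tool", "body": {
  "steps": [
    [[0.001,0,0,0,0,0,0.015],[0.001,0,0,0,0,0,0.015],[0,0,0,0,0,0,0.015]]
  ]
}}

```text
t: 8.72
eef_pos: [621.5, 99.0, 81.4]
ee_rot: [-2.87, 1.571, 0.034]
wrist_force: [-0.6, -0.0, 1.5]
gripper_width: 28.2
```

Request:
{"method": "drive_tool", "body": {
  "steps": [
    [[-0.001,0,0,0,0,0,0.015],[0,0,0,0,0,0,0.026],[0,0,0,0,0,0,0.03],[0,0,0,0,0,0,0.036],[0,0,0,0,0,0,0.045],[0,0,0,0,0,0,0.055],[0,0,0,0,0,0,0.06]]
  ]
}}

```text
t: 9.6
eef_pos: [621.5, 99.0, 82.3]
ee_rot: [-0.002, 1.571, 2.902]
wrist_force: [0.9, 0.1, -0.0]
gripper_width: 60.1
```

```bash
python3 - <<'E'
from h import *
from workcell import r
s=r.sense(); goto(s,[622,99,82],np.pi/2-0.238)
im=r.read_camera('wrist')
cv2.imwrite('pics/w8c.png',cv2.resize(im[140:320,220:420],None,fx=3,fy=3,interpolation=cv2.INTER_CUBIC))
q=r.read_camera('side')
cv2.imwrite('pics/s8.png',cv2.resize(q[185:285,195:305],None,fx=5,fy=5,interpolation=cv2.INTER_CUBIC))
E
```

```text
TCP [621.5  99.   82.3] shift first: [ 0.3 -0.1 -0.5] turn [0.04 0.   0.  ] | shift if after turn: [ 0.3 -0.1 -0.5]
jaw y axis [-0.235 -0.972 -0.   ] j6 1.78 F [ 0.9  0.1 -0. ] w 60.1 t 9.6
```

View pics/w8c.png

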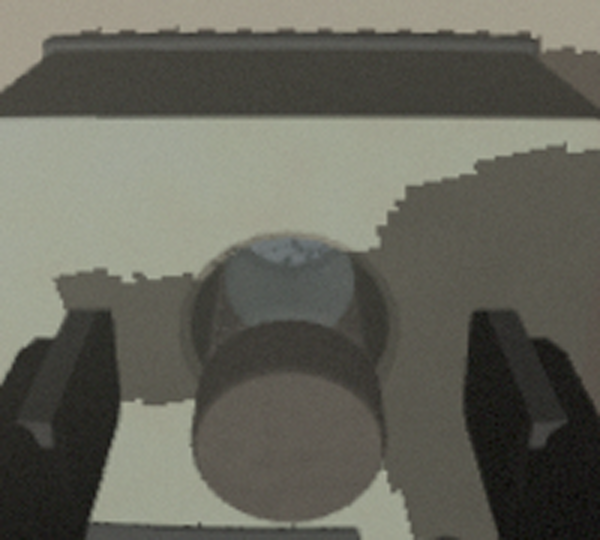

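View pics/s8.png

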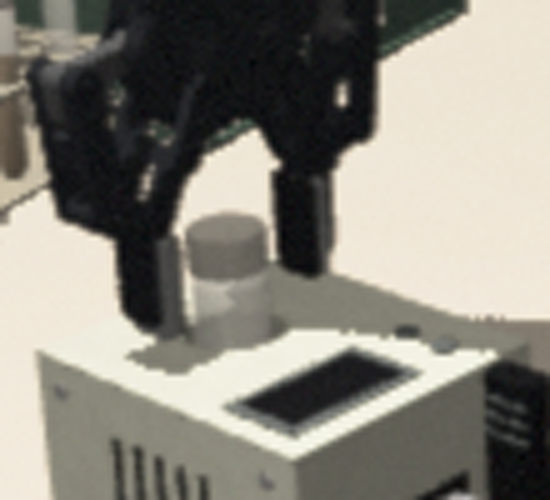

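Request:
{"method": "drive_tool", "body": {
  "steps": [
    [[-0.02,0,0,0,0,0,0.06],[-0.035,0,0,0,0,0,0.06],[-0.035,0,0,0,0,0,0.06],[0,0,0.03,0,0,0,0.06],[0,0,0.04,0,0,0,0.06],[0,0,0.04,0,0,0,0.06],[0,0,0.025,0,0,0,0.06],[0,0,0,0,0,0,0.06]]
  ]
}}

```text
t: 10.7
eef_pos: [489.2, 131.2, 172.8]
ee_rot: [-2.582, 1.571, 0.324]
wrist_force: [-0.2, 0.3, -0.8]
gripper_width: 59.8
```

```bash
python3 - <<'E'
from h import *
from workcell import r
s=r.sense(); goto(s,[490,131,76],np.pi/2-0.238)
c=r.calibration('wrist'); im=r.read_camera('wrist')
np.save('c9.npy',np.array([c['mtx'],c['R'],np.diag(c['t'])]))
cv2.imwrite('pics/w9.png',im)
cv2.imwrite('pics/w9c.png',cv2.resize(im[130:280,220:420],None,fx=4,fy=4,interpolation=cv2.INTER_CUBIC))
for X in [(490,131,93),(490,131,78)]: print(np.round(projw(c,X),1))
E
```

```text
TCP [489.2 131.2 172.8] shift first: [96.8 -0.  -0.8] turn [ 0.09 -0.01  0.  ] | shift if after turn: [96.8 -0.  -0.8]
jaw y axis [-0.234 -0.972 -0.   ] j6 1.83 F [-0.2  0.3 -0.8] w 59.8 t 10.7
[317.9 206.5]
[317.9 200. ]
```

View pics/w9.png

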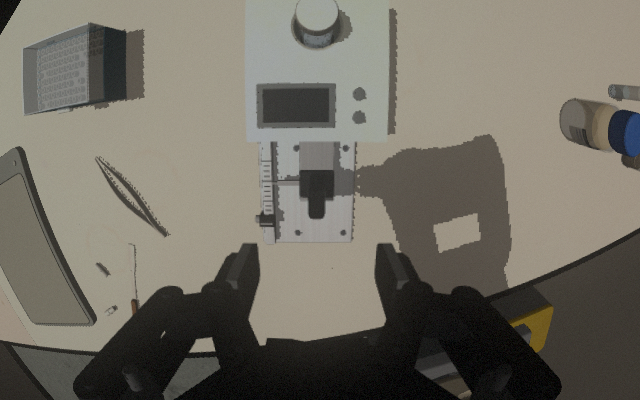

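View pics/w9c.png

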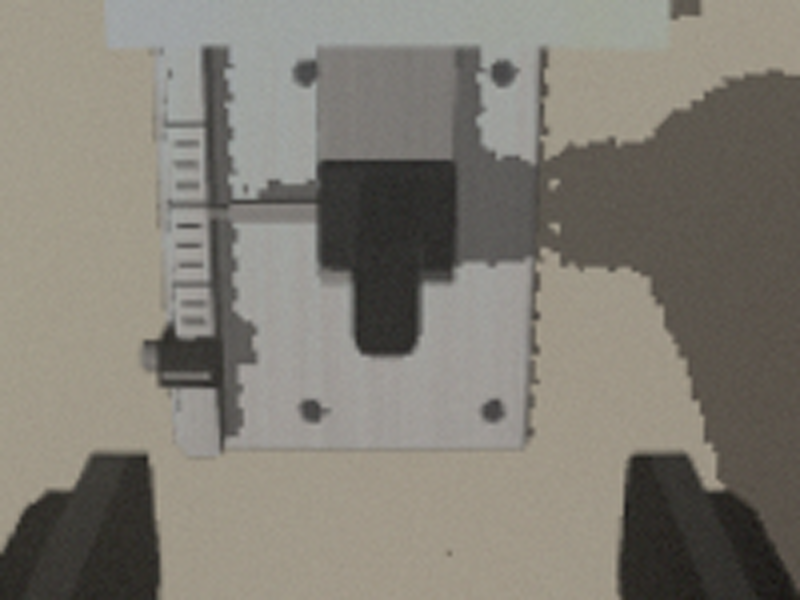

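```bash
python3 - <<'E'
from h import *
im=cv2.imread('pics/w9.png')
cv2.imwrite('pics/w9d.png',cv2.resize(im[170:235,245:330],None,fx=9,fy=9,interpolation=cv2.INTER_CUBIC))
m=np.load('c9.npy');c=dict(mtx=m[0],R=m[1],t=np.diag(m[2]))
ex=np.array([.972,-.236,0]);ey=np.array([.236,.972,0])
w=lambda U,V:rayw(c,(U+.5)/4-.5+220,(V+.5)/4-.5+130)
a=plane(w(386,354),93);print('tab',a+11*ex)
print(plane(w(352,320),93)-plane(w(420,320),93))
a=plane(w(270,203),29);b=plane(w(190,376),33);print((a-b)@ex)
a=plane(w(106,47),70);b=plane(w(668,47),70);print(a,b,(b-a)/110, (a+b)/2)
E
```

```text
tab [492.09926739 131.83561316  93.        ]
[ 2.92571242 12.15964006  0.        ]
42.13561662981557
[547.25586503 174.75770114  70.        ] [521.59855455  68.26599005  70.        ] [-0.23324828 -0.96810646  0.        ] [534.42720979 121.51184559  70.        ]
```

View pics/w9d.png

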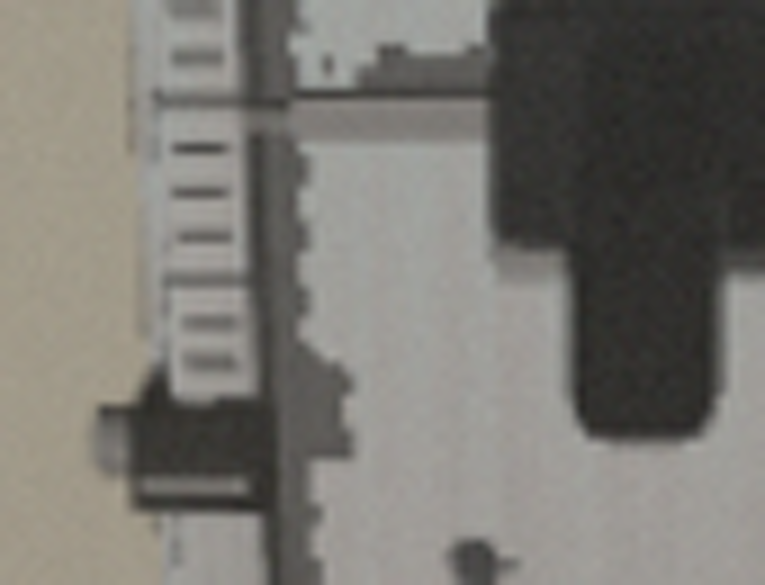

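Request:
{"method": "drive_tool", "body": {
  "steps": [
    [[0.02,0,-0.0018,0,0,0,0.06],[0.03,0,0,0,0,0,0.06],[0.03,0,0,0,0,0,0.05],[0.015,0,0,0,0,0,0.045],[0.008,0,0,0,0,0,0.04],[0,0,0,0,0,0,0.035]]
  ],
  "newtons": 60
}}

```text
t: 11.5
eef_pos: [492.5, 130.1, 69.1]
ee_rot: [0.259, 1.571, -3.12]
wrist_force: [0.3, 0.1, 0.3]
gripper_width: 34.8
```

```bash
python3 - <<'E'
from h import *
from workcell import r
s=r.sense(); goto(s,[491,131,70],np.pi/2-0.2365)
im=r.read_camera('wrist')
cv2.imwrite('pics/w10.png',im)
cv2.imwrite('pics/w10c.png',cv2.resize(im[130:330,220:420],None,fx=3,fy=3,interpolation=cv2.INTER_CUBIC))
q=r.read_camera('side')
cv2.imwrite('pics/s10.png',cv2.resize(q[225:350,195:355],None,fx=4,fy=4,interpolation=cv2.INTER_CUBIC))
E
```

```text
TCP [492.5 130.1  69.1] shift first: [-0.9 -0.5  1.7] turn [-0.06  0.01 -0.  ] | shift if after turn: [-0.9 -0.5  1.7]
jaw y axis [-0.235 -0.972  0.   ] j6 1.83 F [0.3 0.1 0.3] w 34.8 t 11.5
```

View pics/w10c.png

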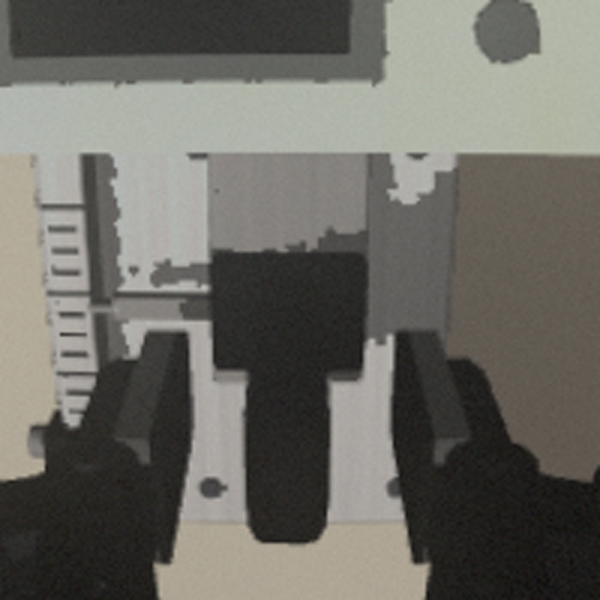

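View pics/s10.png

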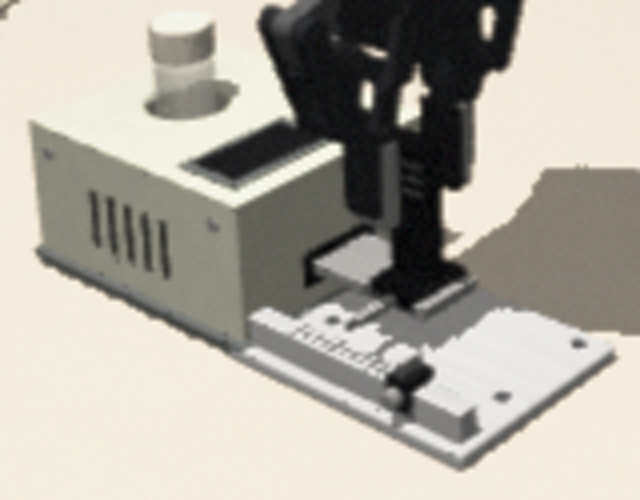

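Request:
{"method": "drive_tool", "body": {
  "steps": [
    [[0,-0.0005,0.001,0,0,0,0.025],[0,0,0,0,0,0,0.018],[0,0,0,0,0,0,0.01],[0,0,0,0,0,0,0.004],[0,0,0,0,0,0,0.002],[0,0,0,0,0,0,0.002]]
  ],
  "newtons": 60
}}

```text
t: 12.35
eef_pos: [491.3, 131.2, 69.8]
ee_rot: [-2.575, 1.57, 0.33]
wrist_force: [-0.6, 1.0, 6.2]
gripper_width: 11.0
```

```bash
python3 - <<'E'
from h import *
from workcell import r
s=r.sense(); goto(s,[491,131,70],np.pi/2-0.2365)
im=r.read_camera('wrist')
cv2.imwrite('pics/w11.png',im)
cv2.imwrite('pics/w11c.png',cv2.resize(im[170:270,220:330],None,fx=6,fy=6,interpolation=cv2.INTER_CUBIC))
E
```

```text
TCP [491.3 131.2  69.8] shift first: [-0.2  0.2  0.2] turn [-0.05 -0.03  0.02] | shift if after turn: [-0.2  0.2  0.2]
jaw y axis [-0.235 -0.972 -0.   ] j6 1.84 F [-0.6  1.   6.2] w 11.0 t 12.35
```

View pics/w11c.png

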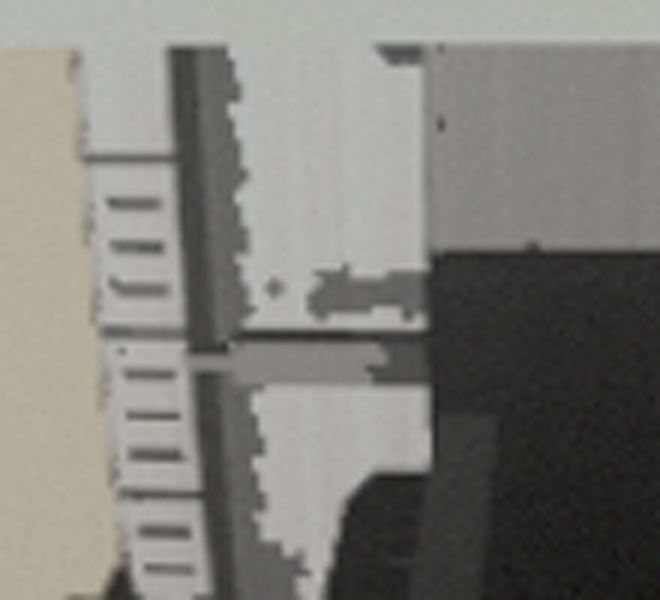

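Request:
{"method": "drive_tool", "body": {
  "steps": [
    [[0,0,0.003,0,0,0,0.002],[0,0,0.006,0,0,0,0.002],[0,0,0.008,0,0,0,0.002],[0,0,0.008,0,0,0,0.002],[0,0,0.006,0,0,0,0.002],[0,0,0.004,0,0,0,0.002],[0,0,0.002,0,0,0,0.002],[0,0,0,0,0,0,0.002],[0,0,0,0,0,0,0.002]]
  ],
  "newtons": 60
}}

```text
t: 13.52
eef_pos: [457.3, 139.5, 69.8]
ee_rot: [-2.953, 1.566, -0.049]
wrist_force: [7.7, -1.3, 0.2]
gripper_width: 11.0
```

```bash
python3 - <<'E'
from h import *
from workcell import r
s=r.sense(); goto(s,[491,131,70],np.pi/2-0.2365)
p,_=pose(s);print('travel',(np.array([491.3,131.2,69.8])-p)@np.array([.972,-.235,0]))
im=r.read_camera('wrist')
cv2.imwrite('pics/w12.png',im)
cv2.imwrite('pics/w12c.png',cv2.resize(im[170:270,220:330],None,fx=6,fy=6,interpolation=cv2.INTER_CUBIC))
q=r.read_camera('side')
cv2.imwrite('pics/s12.png',cv2.resize(q[265:350,255:355],None,fx=6,fy=6,interpolation=cv2.INTER_CUBIC))
E
```

```text
TCP [457.3 139.5  69.8] shift first: [ -0.    0.3 -34.8] turn [-0.06 -0.29  0.05] | shift if after turn: [ -0.2   0.3 -34.8]
jaw y axis [-0.235 -0.972 -0.001] j6 1.86 F [ 7.7 -1.3  0.2] w 11.0 t 13.525
travel 35.01907460530608
```

View pics/w12c.png

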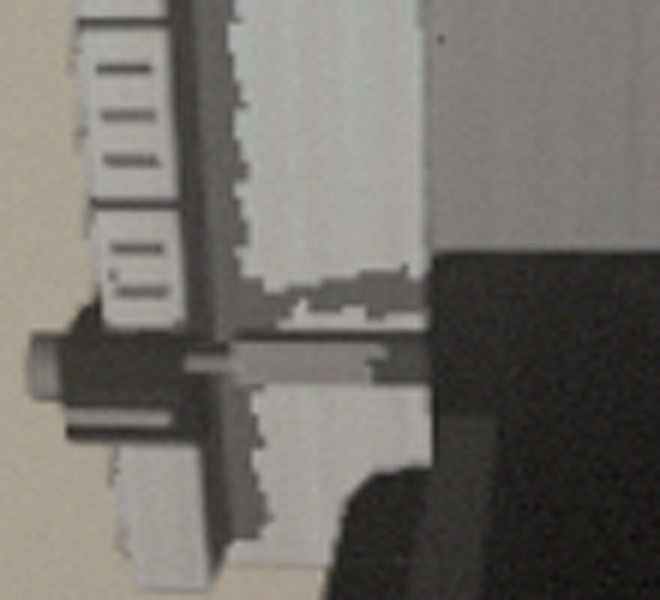

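View pics/s12.png

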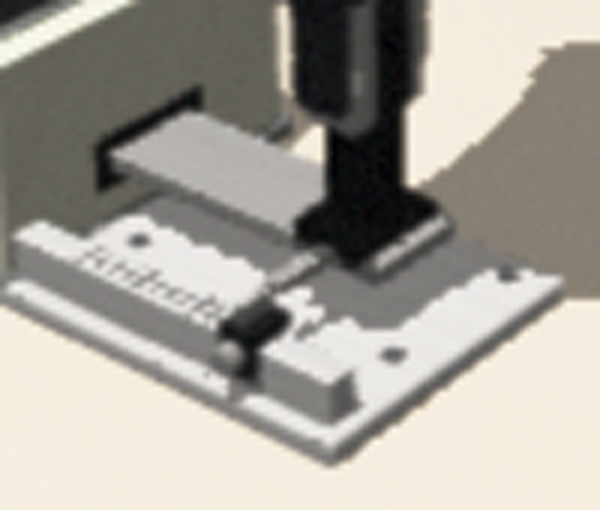

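```bash
cat > meas.py <<'E'
from h import *
from workcell import r
def meas(im,c,tip,rid):
    ex=np.array([.972,-.235,0])
    g=cv2.cvtColor(im,cv2.COLOR_BGR2GRAY).astype(float)
    for nm,(u0,u1,v0,v1) in (('tip',tip),('ridge',rid)):
        pr=g[v0:v1,u0:u1].mean(1);print(nm,[int(x) for x in pr])
E
python3 - <<'E'
from meas import *
im=cv2.imread('pics/w12.png')
meas(im,None,(251,258,223,240),(233,248,232,248))
c=r.calibration('wrist');ex=np.array([.972,-.235,0]);ey=np.array([.235,.972,0])
w=lambda U,V:rayw(c,(U+.5)/6-.5+220,(V+.5)/6-.5+170)
a=plane(w(190,362),29);b=plane(w(165,417),33);print(a,b,'gap',(a-b)@ex,(a-b)@ey)
for z in (22,25,29): print(z,(plane(w(130,20),z)-plane(w(135,204),z))@ex)
print((plane(w(150,415),33)-plane(w(80,412),33)))
E
```

```text
tip [76, 74, 70, 65, 59, 58, 91, 112, 108, 70, 63, 62, 62, 59, 59, 59, 57]
ridge [55, 55, 55, 60, 62, 59, 98, 126, 118, 62, 55, 85, 134, 155, 155, 155]
[466.56458279 180.36581864  29.        ] [462.70067565 183.60854195  33.        ] gap 4.517757723891735 -2.2439088816308006
22 19.955938396247436
25 19.626620439661586
29 19.18752983088041
[-1.92617467 -7.33352951  0.        ]
```

Request:
{"method": "drive_tool", "body": {
  "steps": [
    [[0,0,0.0015,0,0,0,0.002],[0,0,0.0015,0,0,0,0.002],[0,0,0.0011,0,0,0,0.002],[0,0,0,0,0,0,0.002],[0,0,0,0,0,0,0.002],[0,0,0,0,0,0,0.002]]
  ]
}}

```text
t: 14.38
eef_pos: [453.4, 140.4, 69.8]
ee_rot: [-2.959, 1.565, -0.055]
wrist_force: [8.7, -1.0, -1.1]
gripper_width: 11.2
```

```bash
python3 - <<'E'
from meas import *
s=r.sense(); goto(s,[491,131,70],np.pi/2-0.2365)
p,_=pose(s);print('travel',(np.array([491.3,131.2,69.8])-p)@np.array([.972,-.235,0]))
im=r.read_camera('wrist')
cv2.imwrite('pics/w13.png',im)
cv2.imwrite('pics/w13c.png',cv2.resize(im[205:260,225:280],None,fx=10,fy=10,interpolation=cv2.INTER_CUBIC))
meas(im,None,(252,256,220,242),(233,247,220,242))
q=r.read_camera('side')
cv2.imwrite('pics/side13.png',q)
cv2.imwrite('pics/s13.png',cv2.resize(q[295:345,275:335],None,fx=10,fy=10,interpolation=cv2.INTER_CUBIC))
E
```

```text
TCP [453.4 140.4  69.8] shift first: [ -0.    0.3 -38.7] turn [-0.06 -0.3   0.05] | shift if after turn: [ -0.2   0.3 -38.7]
jaw y axis [-0.235 -0.972 -0.001] j6 1.86 F [ 8.7 -1.  -1.1] w 11.2 t 14.375
travel 38.9887582839572
tip [61, 62, 59, 57, 58, 58, 56, 56, 58, 92, 113, 108, 64, 54, 53, 53, 54, 57, 61, 75, 74, 77]
ridge [51, 53, 54, 56, 56, 57, 56, 56, 56, 61, 61, 59, 93, 127, 121, 76, 58, 54, 118, 159, 159, 159]
```

View pics/w13c.png

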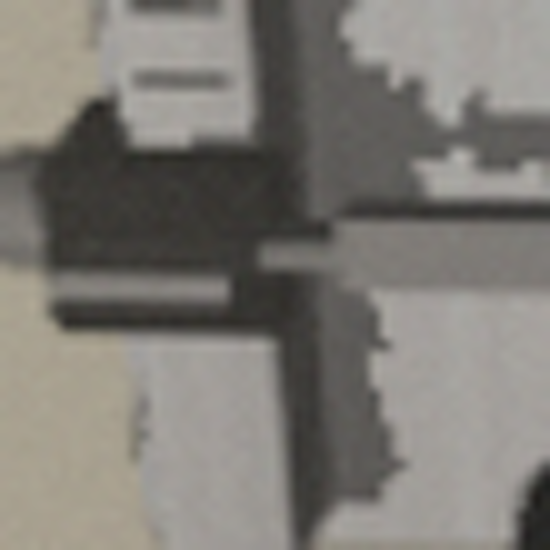

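View pics/s13.png

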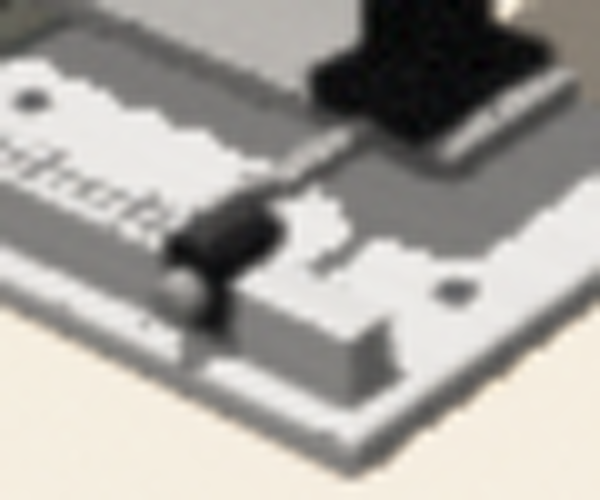

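```bash
python3 - <<'E'
from meas import *
c=r.calibration('wrist');ex=np.array([.972,-.235,0]);ey=np.array([.235,.972,0])
p,R=pose(r.sense()); print('tool y',R[:,1],'cam',-np.array(c['R']).T@c['t'])
# subpixel ridge ends slope
g=cv2.cvtColor(cv2.imread('pics/w13.png'),cv2.COLOR_BGR2GRAY).astype(float)
for cols in [(231,236),(236,241),(241,246),(244,248)]:
    pr=np.clip(g[230:237,cols[0]:cols[1]].mean(1)-60,0,None);print(cols,(np.arange(230,237)*pr).sum()/pr.sum())
for cols in [(251,253),(253,255),(255,257)]:
    pr=np.clip(g[227:234,cols[0]:cols[1]].mean(1)-60,0,None);print('tip',cols,(np.arange(227,234)*pr).sum()/pr.sum())
for zt in (29,29.5,30,30.3):
  a=plane(rayw(c,252,230.25),zt);b=plane(rayw(c,246,233.5),33);print(zt,'gap',(a-b)@ex,(a-b)@ey)
q=cv2.imread('pics/side13.png')[310:330,285:315]
q=cv2.resize(cv2.convertScaleAbs(q,alpha=2.5),None,fx=20,fy=20,interpolation=cv2.INTER_NEAREST);cv2.imwrite('pics/s13z.png',q)
E
```

```text
tool y [-0.23528982 -0.97192473 -0.00100826] cam [528.97332971 122.80259895 203.81036274]
(231, 236) 233.18942731277528
(236, 241) 233.24751381215472
(241, 246) 233.41196013289036
(244, 248) 233.4618705035971
tip (251, 253) 230.13469387755103
tip (253, 255) 230.1413043478261
tip (255, 257) 230.48640483383687
29 gap 0.4783836289700546 -3.064529918124296
29.5 gap 0.7026251054255571 -3.1813126448147977
30 gap 0.9268665818810045 -3.2980953715053127
30.3 gap 1.0614114677542577 -3.3681650075196075
```

View pics/s13z.png

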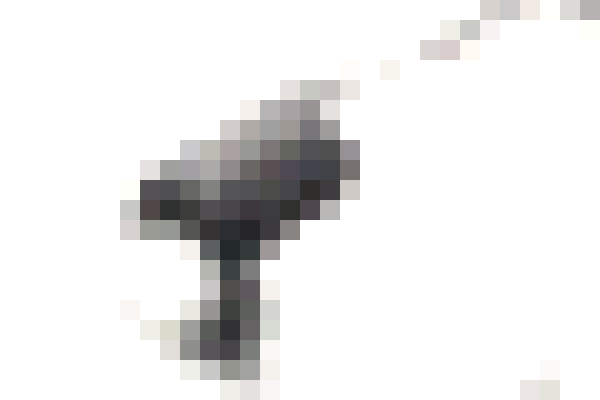

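Request:
{"method": "drive_tool", "body": {
  "steps": [
    [[0,0,0.0007,0,0,0,0.002],[0,0,0,0,0,0,0.002],[0,0,0,0,0,0,0.002]]
  ]
}}

```text
t: 14.85
eef_pos: [452.7, 140.6, 69.8]
ee_rot: [-2.96, 1.565, -0.056]
wrist_force: [8.2, -1.7, -1.7]
gripper_width: 11.3
```

```bash
python3 - <<'E'
from meas import *
s=r.sense(); c=r.calibration('wrist');ex=np.array([.972,-.235,0]);ey=np.array([.235,.972,0])
p,_=pose(s);print(p,s['wrist_force'],s['gripper_width'],'travel',(np.array([491.3,131.2,69.8])-p)@ex)
im=r.read_camera('wrist');cv2.imwrite('pics/w14.png',im)
g=cv2.cvtColor(im,cv2.COLOR_BGR2GRAY).astype(float)
pr=np.clip(g[228:237,242:247].mean(1)-60,0,None);vr=(np.arange(228,237)*pr).sum()/pr.sum()
pr=np.clip(g[227:234,251:255].mean(1)-60,0,None);vt=(np.arange(227,234)*pr).sum()/pr.sum();print(vr,vt)
for zt in (29,30):
  a=plane(rayw(c,252,vt),zt);b=plane(rayw(c,244.5,vr),33);print(zt,'gap',(a-b)@ex)
# w9 cross-check of clip place
cv2.imwrite('pics/w14c.png',cv2.resize(im[120:320,220:420],None,fx=3,fy=3,interpolation=cv2.INTER_CUBIC))
q=r.read_camera('side');cv2.imwrite('pics/s14.png',q)
m=np.load('c9.npy');c9=dict(mtx=m[0],R=m[1],t=np.diag(m[2]));i9=cv2.imread('pics/w9.png');g=cv2.cvtColor(i9,cv2.COLOR_BGR2GRAY).astype(float)
print([int(x) for x in g[218:230,262:271].mean(1)],[int(x) for x in g[176:192,280:298].mean(1)],[int(x) for x in g[176:192,273:276].mean(1)])
E
```

```text
[452.74335349 140.55013606  69.79943606] [ 8.19499086 -1.65872586 -1.72333722] 11.311804198424339 travel 39.6743423849638
232.35697115384613 230.15953307392996
29 gap -0.21680651119277897
30 gap 0.23127957256547782
[55, 55, 55, 58, 63, 102, 106, 56, 70, 137, 147, 149] [118, 107, 107, 96, 68, 125, 124, 122, 123, 134, 158, 159, 158, 159, 158, 158] [79, 81, 79, 80, 79, 66, 95, 107, 98, 78, 79, 77, 77, 78, 77, 77]
```

View pics/w14c.png

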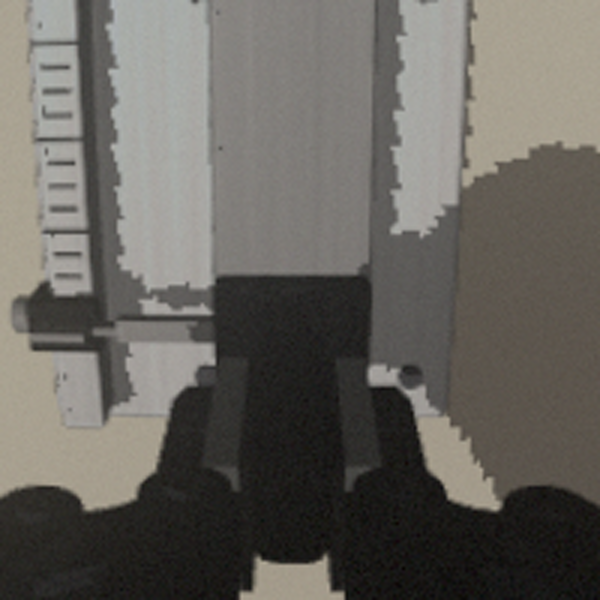

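View pics/s14.png

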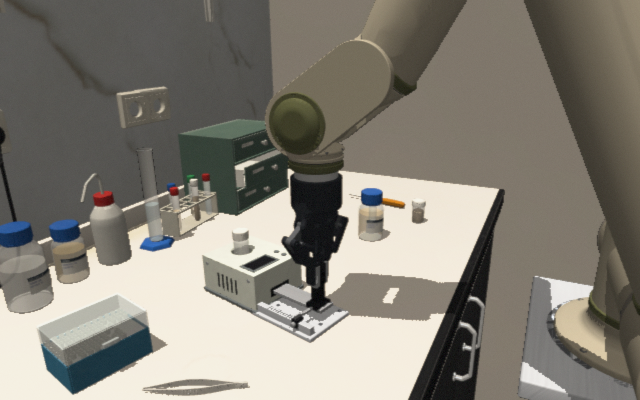

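```bash
python3 - <<'E'
from h import *
m=np.load('c9.npy');c=dict(mtx=m[0],R=m[1],t=np.diag(m[2]));ex=np.array([.972,-.235,0])
for zt in (29,30): print(zt,(plane(rayw(c,274.5,183.06),zt)-plane(rayw(c,266.5,223.5),33))@ex)
E
```

```text
29 39.41223312769937
30 39.691637453198915
```

```bash
python3 - <<'E'
from workcell import r
print(r.sign_off())
E
```

```text
the job is handed in; nothing more can be done
None
```

The vial is in the well and released. The arm was still holding the shutter slide at the index mark when I handed the job in, after about 15 s on the robot's clock.

- **Vial:** I gripped the tall vial by its cap and lowered it slowly into the well. It touched the sprung floor with about 1.5 N. I backed off 1 mm, let go, and the side picture showed it seated upright.
- **Shutter:** It stayed shut until the vial was in. I then gripped the tab at 60 N and pulled it out 39.7 mm by the arm's reading.
- **Pointer against mark:** The last close wrist picture puts the pointer within −0.2 to +0.2 mm of the mark, depending on whether the visible tip is 29 or 30 mm high. A separate picture, taken with the shutter still shut, gave the mark's place as 39.4 to 39.7 mm, which agrees.
- **Other objects:** The index clip kept its place against the scale marks through most of the pull; I did not re-measure it after the last small moves. The jar and the bottle looked unmoved in the last side picture.

**Disagreements:** The side camera put the held vial's underside about 4 mm too high, so I centred it over the well using the wrist view. The side view was also too coarse to check the pointer's alignment, so that rests on the wrist camera alone.

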